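# Cover the lock and fold up the repair tray

## Robot

A 6-joint arm with a two-finger parallel gripper is mounted at the origin on the work surface. World frame = base frame: x ahead of the robot, y to its left, z up, the work surface at z = 0. Lengths are in m, angles in rad, forces in N, time in s.
With the tool pointing down it reaches from about 0.35 to 0.975 m from the base axis. Payload 7.1 kg.
Tool frame: the origin (TCP) lies midway between the tips of the shut fingers; the grasp point (between the pads) lies 19 mm behind it (ctrl.tcp_to_grasp is the z of the grasp point in the tool frame, in m); z points along the fingers, y is the direction in which the jaws open and shut (so a half turn about z gives the same grasp; the last joint's range is limited). The gripper opens to 88 mm and grips with 3 to 60 N. Pads are 20 mm wide; open, the fingers measure 115 mm over their backs; the gripper's body (75 mm by 178 mm) begins 61 mm behind the grasp point.
Start: joints at [-0.019, 0.423, 1.63, -0, 1.089, -0.019], TCP at [0.625, 0, 0.223] pointing down, gripper open.
Joint ranges: [-3, 3], [-0.9, 2.11], [0.09, 2.58], [-1.31, 4.45], [0.11, 2.69], [-2.54, 2.54]. Speed limits (rad/s): [2.39, 2.39, 3.01, 3.14, 3.14, 3.14].

## Interface

Orientations are given as a unit quaternion [x, y, z, w].
In Python, from bench import ctrl, cams, job gives the robot as it stands.
- The arm moves only by the tool send_rows, never from a script. Its argument "moves" is text: rows parted by semicolons, each of 4 numbers parted by spaces: the shift along the world's x, y, z in m, then the turn about the world's z in degrees. In form: tx ty tz roll; .... A call has 1 to 8 rows; each row is the pose to reach, as a shift and turn from the pose commanded when the call began; what a row does not reach only later rows make up. A row lasts 1/12 s, in which the tool goes at most 41.7 mm and 7.16 degrees, less where a joint would pass 70% of its speed; a pose out of reach is approached as far as the arm can. A call with a gripper value outside its range is refused whole. "gripper" is the opening, from 0 (shut) to 1 (fully open), set as the call begins (left out, the last holds). The fingers move at their own pace and stop on an object; "force" is the grip in N (left out, the last holds). Time passes only in rows, so rows that repeat a pose let the fingers close. It gives the time, the measured TCP pose, the force and the opening at its end, in the units of the state.
- ctrl.get_state(): the state, without advancing time (a new reading comes with each control period).
- cams.camera(name): name is "scene" or "side" or "wrist"; returns the picture (400x640x3 uint8, red, green, blue); there is no depth.
- cams.calibration(name): a dict with "intrinsics" (3x3 intrinsics, pixels), "k1" (the pictures are not rectified: a ray, as slopes to the right and down, at radius r is drawn at 1 + k1 r^2 times it, then the intrinsics apply), "T" (4x4, takes a point from camera to world coordinates). Camera axes: x right, y down, z forward; pixel columns grow to the right and rows downward; lengths in m; the calibration is good to about 2 mm. A picture is of the moment at which its call begins: read the wrist's pose just before it. calibration takes no time and is no camera call; for the wrist camera it gives the pose at the moment of the call.
- job.finish_job(): hands the job in, once; it reports no verdict.
The state is a dict: "time_s": time; "joint_pos": joint angles; "dq": joint speeds; "joint_efforts": joint torques, N m; "tcp_pos": TCP position; "orientation": TCP orientation; "ft_force": force on the tool from outside, world axes, zero at the start; "ft_torque": the same for the moment, N m; "grip_width": finger opening in m.
Only numpy, scipy, OpenCV 4.12 (cv2) and the standard library are available. Lean on these libraries where they do the work, as an engineer would, in place of code of your own. Each camera call takes 0.05 s, during which the arm holds its last target. There are 200 camera calls.

## Task

Pick the brass cover plate up off the bench and lay it flat on the open lock case in the sloped tray, lengthwise along the case and centred across it, with its lower end at the lip: hold it at the tray's slope and set it down, do not drop it. Once the plate is lying there released, fold both red side panels of the tray up until they stand square to the tray's bed. Do not disturb the hammer, screwdriver and tin.

Things in the scene. Friction and masses are not known exactly. Their poses are not given: they have to be found in the camera images.
- cover_plate: brass lock cover plate, 124 x 52 x 6 mm, about 0.28 kg, lying flat on the bench to start with. Origin at the centre of its underside; x along its length, y along its width, z up out of its face. Either end may point up the slope
- tray: tray fixed to the bench: plywood bed, 170 mm along the slope and 124 mm wide, sloping 30 degrees sideways: low end to the robot's right, high end to its left (give or take 30 degrees); the middle of the bed's top is 70 mm above the bench. Origin on the bench under the bed's centre, x level, towards the high end, z up
- seat (a point): centre of the open top of the rust-brown lock case fixed on the bed, about 84 mm above the bench: the place for the centre of the plate's underside. x up the slope along the case, y across towards the near panel, z square to the bed
- lock_case: open lock case 136 x 60 mm; rim 16 mm above the bed, two cross bars inside level with it, so the plate lies on the rim. At its lower end a 60 mm wide lip stands 8 mm above the rim, inner face at x = -68 mm: a plate centred on the seat clears it by 6 mm. Origin under the case's centre, on the bed; axes as the seat's
- near_side (a joint): angle of the red side panel on the side of the tray nearer the robot: sheet metal 150 mm along the slope, 50 mm hinge to free edge, 4 mm thick, 0.15 kg. 0 = out flat in the bed's plane, 1.571 = square to the bed, at its stop; starts between 0.8 and 1.1. Stiff hinge (0.06 N m): it stays where it is left and swings with a push of 2 to 3 N at the free edge
- far_side (a joint): angle of the red side panel on the side of the tray away from the robot: sheet metal 150 mm along the slope, 50 mm hinge to free edge, 4 mm thick, 0.15 kg. 0 = out flat in the bed's plane, 1.571 = square to the bed, at its stop; starts between 0.8 and 1.1. Stiff hinge (0.06 N m): it stays where it is left and swings with a push of 2 to 3 N at the free edge
- near_hinge (a point): point at mid-length on the hinge line of the near panel, 58 mm from the bed's centre line and 2 mm above the bed, on the seat's +y side
- far_hinge (a point): point at mid-length on the hinge line of the far panel, 58 mm from the bed's centre line and 2 mm above the bed, on the seat's -y side
- near_edge (a point): point at mid-length of the free edge of the near panel, 50 mm from its hinge, in the middle of the 4 mm thickness; its x axis runs along the edge, up the slope
- far_edge (a point): point at mid-length of the free edge of the far panel, 50 mm from its hinge, in the middle of the 4 mm thickness; its x axis runs along the edge, up the slope
- hammer: bystander: hammer lying on the bench beyond the work
- screwdriver: bystander: screwdriver lying on the bench between the tray and the plate
- tin: bystander: green tin, 66 mm across, 80 mm high, beyond the work
Mind the look-alikes: they are no part of the job. Several things look just like the cover_plate: the one meant starts farthest from the robot's base.

How it is judged:
By the outcome, as a careful person would: the job done as asked, in the order asked, and still so for the second after the job is handed in, with the robot touching nothing.
It also fails if it takes over 64 s, if anything falls off the work surface, if the arm or the gripper's body presses on something with over 40 N, if the wrist force passes 120 N, or if a joint passes its speed limit or range.

## Working session

There is one attempt and no reset: what is moved stays moved. The work goes in short steps, Python scripts to look and compute and a tool call to move; the robot and the scene stay as the last step left them, time stands still between calls to the robot, and variables do not carry over. Pictures are saved under pics/ and viewed, about 8 in all and at most 12, crops included, and the job is handed in when it is done.

Besides the shell and the picture viewer there is one more tool, called as a command line: name --argument value ..., lists and objects as JSON in quotes. send_rows: Moves the arm, as the interface text tells. Its arguments: {"type":"object","properties":{"moves":{"type":"string"},"gripper":{"type":"number"},"force":{"type":"number"}},"required":["moves"]}

```bash
mkdir -p pics; ls; cat > h.py <<'E'
import numpy as np, cv2
from bench import ctrl, cams, job
def grab(n):
    c=cams.calibration(n); return cams.camera(n),c
def ray(c,uv):
    K=np.array(c["intrinsics"]);k=c["k1"]
    d=(np.array(uv,float)-K[:2,2])/[K[0,0],K[1,1]]
    s=d.copy()
    for _ in range(20): s=d/(1+k*(s@s))
    T=np.array(c["T"]); return T[:3,3],T[:3,:3]@np.r_[s,1]
def onz(c,uv,z):
    o,d=ray(c,uv); return o+d*(z-o[2])/d[2]
def tri(c1,uv1,c2,uv2):
    (o,d),(p,e)=ray(c1,uv1),ray(c2,uv2)
    st=np.linalg.lstsq(np.c_[d,-e],p-o,rcond=None)[0]
    a,b=o+d*st[0],p+e*st[1]; return (a+b)/2,np.linalg.norm(a-b)
def proj(c,P):
    T=np.array(c["T"]);q=T[:3,:3].T@(np.array(P)-T[:3,3]);s=q[:2]/q[2]
    K=np.array(c["intrinsics"]);s=s*(1+c["k1"]*(s@s));return K[:2,:2].diagonal()*s+K[:2,2]
E
python3 - <<'E'
from h import *
ims=[]
for n in("scene","side","wrist"):
    im,c=grab(n); cv2.imwrite(f"pics/{n}0.png",im[:,:,::-1]); print(n,np.round(c["T"],3).tolist(),np.round(c["intrinsics"],1).tolist(),c["k1"])
print(ctrl.get_state(),ctrl.tcp_to_grasp)
E
```

```text
pics
scene [[0.215, 0.651, -0.728, 1.266], [0.976, -0.141, 0.163, -0.219], [0.003, -0.746, -0.666, 0.78], [0.0, 0.0, 0.0, 1.0]] [[390.1, 0.0, 324.5], [0.0, 390.1, 204.8], [0.0, 0.0, 1.0]] 0.004565691840694011
side [[-0.985, -0.116, 0.132, 0.366], [-0.174, 0.728, -0.664, 0.694], [-0.019, -0.676, -0.736, 0.887], [0.0, 0.0, 0.0, 1.0]] [[479.2, 0.0, 324.9], [0.0, 479.2, 199.9], [0.0, 0.0, 1.0]] 0.0048521443770146696
wrist [[1.0, 0.0, -0.002, 0.625], [-0.0, -0.971, -0.239, 0.066], [-0.002, 0.239, -0.971, 0.384], [0.0, 0.0, 0.0, 1.0]] [[308.0, 0.0, 324.7], [0.0, 308.0, 202.1], [0.0, 0.0, 1.0]] -0.044922136883806085
{'time_s': 0.15, 'joint_pos': array([-1.89900391e-02,  4.23667704e-01,  1.63050443e+00,  1.04341422e-05,
        1.08859612e+00, -1.89591956e-02]), 'dq': array([ 0.00029242, -0.00462333, -0.00221461, -0.0006522 ,  0.00080781,
       -0.00037005]), 'joint_efforts': array([ 9.52650989e-04, -5.44981134e+01, -2.73919362e+01,  6.45430083e-02,
        2.04369903e-02, -3.19723256e-05]), 'tcp_pos': array([6.24569309e-01, 4.29874779e-05, 2.22082704e-01]), 'orientation': array([ 7.07119276e-01,  7.07094041e-01, -4.04348271e-04, -4.26654063e-04]), 'ft_force': array([-0.45576952, -0.35575531,  0.57202606]), 'ft_torque': array([-0.00038188, -0.01670348, -0.03012086]), 'grip_width': 0.08792665181923233} -0.0187
```

View pics/scene0.png

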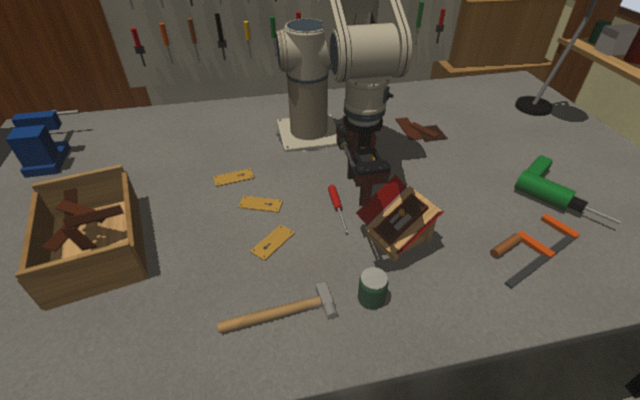

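View pics/side0.png

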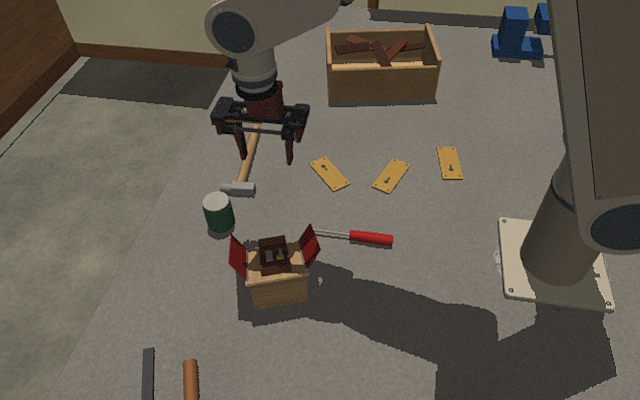

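The scene view shows three brass plates; the farthest is at (272,241) in scene and (329,173) in side. The tray is at scene (405,218) and side (275,260), with the screwdriver between it and the plates.

```bash
python3 - <<'E'
from h import *
for n in("scene","side"):
    im=cv2.imread(f"pics/{n}0.png"); c=cams.calibration(n); hsv=cv2.cvtColor(im,cv2.COLOR_BGR2HSV)
    m=cv2.inRange(hsv,(15,110,110),(35,255,255))
    for k in cv2.findContours(m,cv2.RETR_EXTERNAL,cv2.CHAIN_APPROX_NONE)[0]:
        if cv2.contourArea(k)<200: continue
        pts=np.array([onz(c,p[0],.005)[:2] for p in k],np.float32)*1000
        r=cv2.minAreaRect(pts); 
        if 90<max(r[1])<150:
            b=cv2.boxPoints(r); e=max([b[1]-b[0],b[2]-b[1]],key=np.linalg.norm); print(n,np.round(r[0],1),np.round(r[1],1),"ang",round(np.degrees(np.arctan2(e[1],e[0])),1))
im=cv2.imread("pics/wrist0.png"); cs=cv2.imread("pics/scene0.png")[165:275,340:460]; cd=cv2.imread("pics/side0.png")[215:315,215:345]
a=cv2.resize(cs,(400,367),interpolation=cv2.INTER_CUBIC); b=cv2.resize(cd,(400,308),interpolation=cv2.INTER_CUBIC)
cv=np.zeros((400,800,3),np.uint8); cv[:367,:400]=a; cv[:308,400:]=b; cv2.imwrite("pics/crop1.png",cv)
E
```

```text
scene [ 532.7 -198.2] [ 52.6 124.9] ang -48.6
scene [ 371.6 -215.7] [123.6  54.4] ang 68.0
scene [ 222.3 -288.5] [ 54.2 123.3] ang -81.3
side [ 368.6 -215.5] [124.6  52. ] ang 68.0
side [ 530.6 -197.4] [ 52.4 124.5] ang -48.4
side [ 219.9 -288. ] [ 52.2 121.3] ang -81.2
```

View pics/wrist0.png

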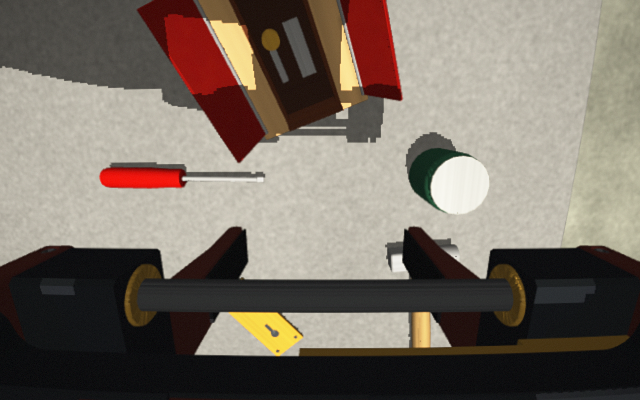

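View pics/crop1.png

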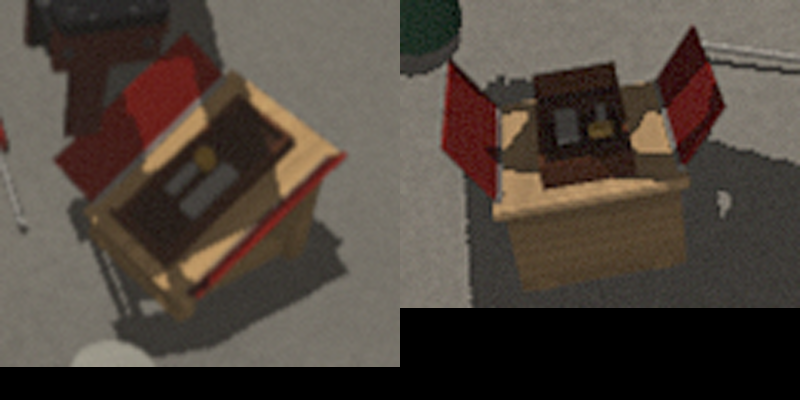

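The wrist view shows the tray running off the top of the frame, with its low end at about (310,130) and the near panel on the left. The crops show both panels partly raised. I'll move up for a full view.

send_rows --moves "0 0.03 0.04 0; 0 0.06 0.08 0; 0 0.08 0.12 0; 0 0.08 0.15 0; 0 0.08 0.15 0; 0 0.08 0.15 0"

```text
time_s: 0.65
tcp_pos: [0.6264, 0.081, 0.3764]
orientation: [0.707, 0.708, 0.003, 0.002]
ft_force: [0.0, -0.1, -1.0]
grip_width: 0.0878
```

```bash
python3 - <<'E'
from h import *
import pickle
im,c=grab("wrist"); cv2.imwrite("pics/w1.png",im[:,:,::-1]); pickle.dump(c,open("w1.pkl","wb"))
cr=im[0:220,150:470,::-1]; cv2.imwrite("pics/w1c.png",cv2.resize(cr,(800,550),interpolation=cv2.INTER_CUBIC)); s=ctrl.get_state();print(s["tcp_pos"],s["time_s"])
E
```

```text
[0.62524154 0.08029473 0.37351402] 0.7
```

View pics/w1c.png

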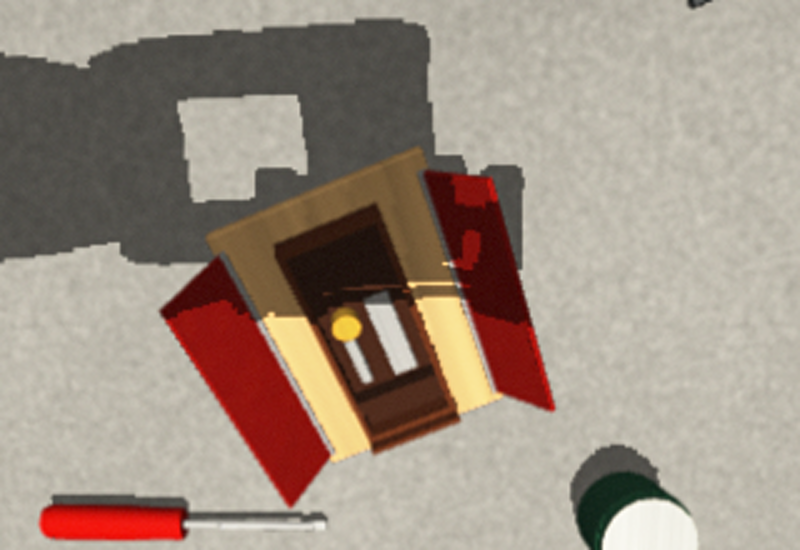

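Crop shows the tray from above: bed top corners at (207,236) and (420,148), lip at (372,452)–(460,418), near panel's free edge from (162,312) to (292,505), far panel's from (493,178) to (553,408). Now I'll fit the tray pose from these points.

```bash
cat > tray.py <<'E'
from h import *
def frame(yaw,sl=np.radians(30)):
    x=np.array([np.cos(yaw)*np.cos(sl),np.sin(yaw)*np.cos(sl),np.sin(sl)]); y=np.array([np.sin(yaw),-np.cos(yaw),0]); return np.c_[x,y,np.cross(x,y)]
E
python3 - <<'E'
from tray import *
import pickle
from scipy.optimize import least_squares
c=pickle.load(open("w1.pkl","rb"))
S=lambda a,s,x:(x,s*(58+50*np.cos(a)),2+50*np.sin(a))
ob=[((85,62,0),207,236),((85,-62,0),420,148),((68,30,16),275,245),((68,-30,16),378,205),
 ("n",75,162,312),("n",-75,292,505),("f",75,493,178),("f",-75,553,408)]
def res(p):
    R=frame(p[2]); o=np.r_[p[:2],.07]; r=[]
    for q in ob:
        P=q[0] if not isinstance(q[0],str) else S(p[3],1,q[1]) if q[0]=="n" else S(p[4],-1,q[1])
        r+=list(proj(c,o+R@(np.array(P)/1000))-[150+q[-2]/2.5,q[-1]/2.5])
    return r
s=least_squares(res,[.58,.2,1.8,.95,.95],loss="soft_l1"); print(s.x.round(4),np.degrees(s.x[2])); print(np.array(res(s.x)).reshape(-1,2).round(1).tolist())
p=s.x;R=frame(p[2]);o=np.r_[p[:2],.07]
for nm,P in dict(seat=(0,0,16),lipL=(-68,30,24),lipR=(-68,-30,24),hN=(75,58,2)).items():
    q=proj(c,o+R@(np.array(P)/1000)); print(nm,(o+R@(np.array(P)/1000)).round(4),((q-[150,0])*2.5).round())
E
```

```text
[0.5463 0.1523 0.4169 1.8734 2.1538] 23.887133264323225
[[99.6, 48.1], [-24.1, -5.9], [58.5, 24.7], [-0.4, -0.2], [121.5, -0.1], [0.5, -46.5], [-33.0, 6.4], [-125.0, -46.1]]
seat [0.5536 0.1555 0.0561] [314. 301.]
lipL [0.5155 0.1058 0.0152] [269. 379.]
lipR [0.4913 0.1607 0.0152] [228. 295.]
hN [0.6301 0.1259 0.1058] [440. 355.]
```

```bash
sed -i 's/y=np.array(\[np.sin(yaw),-np.cos(yaw),0\])/y=np.array([-np.sin(yaw),np.cos(yaw),0])/' tray.py
cat > fit.py <<'E'
from tray import *
import pickle
from scipy.optimize import least_squares
c=pickle.load(open("w1.pkl","rb"))
S=lambda a,s,x:(x,s*(58+50*np.cos(a)),2+50*np.sin(a))
ob=[((85,62,0),207,236),((85,-62,0),420,148),((68,30,16),275,245),((68,-30,16),378,205),
 ("n",75,162,312),("n",-75,292,505),("f",75,493,178),("f",-75,553,408)]
def res(p):
    R=frame(p[2]); o=np.r_[p[:2],.07]; r=[]
    for q in ob:
        P=q[0] if not isinstance(q[0],str) else S(p[3],1,q[1]) if q[0]=="n" else S(p[4],-1,q[1])
        r+=list(proj(c,o+R@(np.array(P)/1000))-[150+q[-2]/2.5,q[-1]/2.5])
    return r
s=least_squares(res,[.58,.2,1.8,.95,.95],loss="soft_l1"); print(s.x.round(4),np.degrees(s.x[2])); print(np.array(res(s.x)).reshape(-1,2).round(1).tolist())
p=s.x;R=frame(p[2]);o=np.r_[p[:2],.07]
for nm,P in dict(seat=(0,0,16),lipL=(-68,30,24),lipR=(-68,-30,24),hN=(75,58,2)).items():
    q=proj(c,o+R@(np.array(P)/1000)); print(nm,(o+R@(np.array(P)/1000)).round(4),((q-[150,0])*2.5).round())
d,e=cams.calibration("scene"),cams.calibration("side")
for P,t in [((85,62,0),"bedN"),((85,-62,0),"bedF"),((68,30,16),"caseN"),((68,-30,16),"caseF")]:
    W=o+R@(np.array(P)/1000); print(t,((proj(d,W)-[340,165])*10/3).round(),((proj(e,W)-[215,215])*3.077).round())
E
python3 fit.py
```

```text
[0.5892 0.1419 1.9373 0.9096 0.9838] 111.00033894088133
[[-1.3, -0.0], [1.0, -1.0], [-0.3, 3.5], [1.0, 2.1], [0.1, -1.9], [-0.2, 0.5], [-1.0, -1.1], [0.6, 0.4]]
seat [0.5921 0.1345 0.0839] [374. 338.]
lipL [0.5866 0.065  0.0568] [370. 449.]
lipR [0.6426 0.0865 0.0568] [459. 415.]
hN [0.5122 0.1809 0.1092] [220. 251.]
bedN [231.  66.] [284. 176.]
bedF [343. 152.] [ 86. 210.]
caseN [238.  92.] [228. 151.]
caseF [292. 134.] [133. 167.]
```

```bash
sed -i 's/((68,30,16),275,245),((68,-30,16),378,205)/((68,30,0),275,245),((68,-30,0),378,205),((-68,30,24),370,449),((-68,-30,24),459,415)/' fit.py
sed -i '/lip/!b' fit.py; sed -i 's/,((-68,30,24),370,449),((-68,-30,24),459,415)//' fit.py; python3 fit.py
```

```text
[0.5898 0.1406 1.9389 0.8884 0.9712] 111.09273102680908
[[-0.8, 1.1], [1.3, 0.1], [-0.2, -0.3], [-0.2, -1.3], [0.0, -0.7], [-0.2, 1.4], [-0.3, -0.3], [1.3, 0.9]]
seat [0.5926 0.1331 0.0839] [375. 340.]
lipL [0.5873 0.0636 0.0568] [372. 451.]
lipR [0.6433 0.0852 0.0568] [460. 417.]
hN [0.5126 0.1794 0.1092] [221. 254.]
bedN [229.  67.] [284. 174.]
bedF [342. 152.] [ 86. 209.]
caseN [237.  92.] [228. 149.]
caseF [291. 134.] [133. 165.]
```

send_rows --moves "-0.015 -0.033 -0.02 7; -0.03 -0.066 -0.04 14; -0.045 -0.099 -0.06 21; -0.06 -0.132 -0.08 28; -0.075 -0.162 -0.1 35; -0.09 -0.195 -0.11 41.5; -0.105 -0.226 -0.12 41.5; -0.117 -0.252 -0.13 41.5" --gripper 1 --force 30

```text
time_s: 1.37
tcp_pos: [0.5046, -0.1736, 0.2396]
orientation: [0.411, 0.912, -0.0, -0.002]
ft_force: [0.3, -0.8, 0.3]
grip_width: 0.0877
```

send_rows --moves "0 0 -0.04 0; 0 0 -0.08 0; 0 0 -0.12 0; 0 0 -0.15 0; 0 0 -0.15 0; 0 0 -0.15 0; 0 0 -0.15 0"

```text
time_s: 1.95
tcp_pos: [0.5079, -0.1722, 0.0931]
orientation: [0.411, 0.912, -0.0, -0.0]
ft_force: [-0.1, -0.5, -0.8]
grip_width: 0.0881
```

```bash
python3 - <<'E'
from h import *
im,c=grab("wrist"); cv2.imwrite("pics/w2.png",im[:,:,::-1]); s=ctrl.get_state();print(s["tcp_pos"],s["time_s"],s["orientation"],s["ft_force"])
m=cv2.inRange(cv2.cvtColor(im,cv2.COLOR_RGB2HSV),(15,110,80),(35,255,255))
for k in cv2.findContours(m,cv2.RETR_EXTERNAL,cv2.CHAIN_APPROX_NONE)[0]:
    if cv2.contourArea(k)<800: continue
    pts=np.array([onz(c,p[0],.006)[:2] for p in k],np.float32)*1000
    r=cv2.minAreaRect(pts); print(np.round(r[0],1),np.round(r[1],1),r[2],cv2.boundingRect(k))
E
```

```text
[ 0.50874723 -0.17240941  0.09400257] 2.0 [4.10813263e-01 9.11719029e-01 5.91990461e-05 9.33433775e-04] [ 0.5314855  -0.13479712 -0.11791214]
[ 522.4 -186.4] [52.  93.7] 41.71897506713867 (294, 175, 64, 105)
[ 371.3 -215.6] [124.7  52.2] 68.13712310791016 (84, 70, 159, 128)
[583.6  92.7] [52.  36.5] 20.750062942504883 (587, 0, 53, 58)
```

View pics/w2.png

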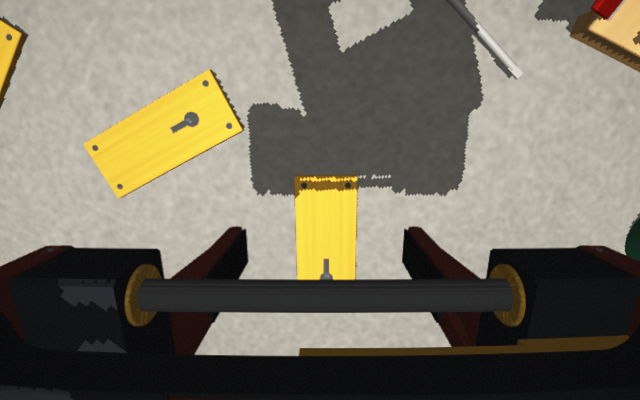

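The plate's upper end lies centred between the fingers at (326,177)–(326,280). Wrist, scene and side views agree, giving a centre of (0.532, -0.198) at 131.7°. Descending.

send_rows --moves "0 0 -0.04 0; 0 0 -0.07 0; 0 0 -0.085 0; 0 0 -0.09 0; 0 0 -0.091 0; 0 0 -0.091 0; 0 0 -0.091 0; 0 0 -0.091 0"

```text
time_s: 2.67
tcp_pos: [0.5092, -0.1724, 0.0033]
orientation: [0.411, 0.912, 0.0, 0.001]
ft_force: [-0.9, 0.1, 0.2]
grip_width: 0.0877
```

send_rows --moves "0 0 0 0; 0 0 0 0; 0 0 0 0; 0 0 0 0; 0 0 0 0; 0 0 0 0; 0 0 0 0; 0 0 0 0" --gripper 0 --force 8

```text
time_s: 3.33
tcp_pos: [0.508, -0.172, 0.0016]
orientation: [0.411, 0.912, 0.0, -0.0]
ft_force: [-0.2, 0.3, 0.5]
grip_width: 0.052
```

send_rows --moves "0 0 0.004 0; 0.0003 -0.0003 0.008 0; 0.0006 -0.0007 0.0125 0; 0.001 -0.0011 0.017 0; 0.0016 -0.0018 0.021 0; 0.0022 -0.0025 0.025 0; 0.0022 -0.0025 0.025 0; 0.0022 -0.0025 0.025 0" --force 4

```text
time_s: 4.0
tcp_pos: [0.5105, -0.1747, 0.027]
orientation: [0.411, 0.912, 0.0, 0.0]
ft_force: [1.1, 0.1, -2.5]
grip_width: 0.052
```

```bash
python3 - <<'E'
from h import *
s=ctrl.get_state();print(s["tcp_pos"],s["time_s"],s["ft_force"],s["ft_torque"],s["grip_width"])
a,c=grab("scene");b,e=grab("side");w,_=grab("wrist")
P=s["tcp_pos"]; V=[]
for im,k,h in((a,c,50),(b,e,50)):
    u,v=proj(k,P).astype(int); V.append(cv2.resize(im[max(v-h,0):v+h,u-h:u+h],(400,400),interpolation=cv2.INTER_CUBIC))
cv2.imwrite("pics/tilt1.png",np.hstack(V)[:,:,::-1])
E
```

```text
[ 0.51045384 -0.1746599   0.02704581] 4.0 [ 1.14301745  0.11432422 -2.53821221] [-0.00031474 -0.14798999  0.02092012] 0.052048187960639654
```

View pics/tilt1.png

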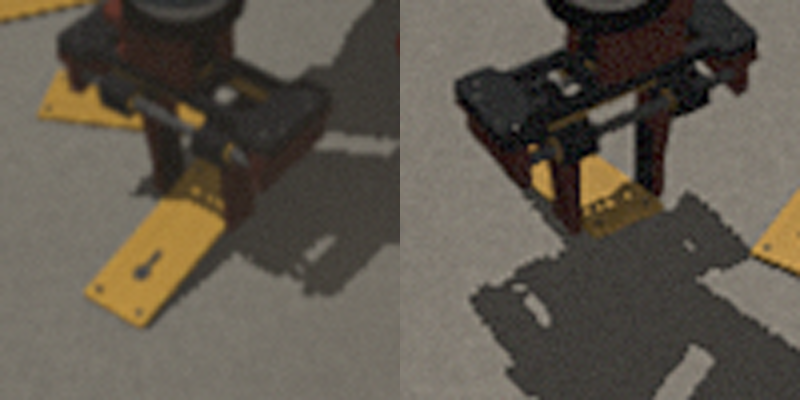

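The crops show the plate tilted, with its lower end at (115,305) still on the bench and no shadow gap. Continuing to about 31° and then clamping hard.

send_rows --moves "0.0009 -0.001 0.004 0; 0.0018 -0.002 0.008 0; 0.003 -0.0034 0.0125 0; 0.0043 -0.0048 0.017 0; 0.0058 -0.0065 0.021 0; 0.0073 -0.0082 0.0248 0; 0.0073 -0.0082 0.0248 0; 0.0073 -0.0082 0.0248 0"

```text
time_s: 4.82
tcp_pos: [0.5178, -0.1829, 0.0518]
orientation: [0.411, 0.912, 0.0, 0.0]
ft_force: [0.1, 0.5, -2.6]
grip_width: 0.0516
```

send_rows --moves "0 0 0 0; 0 0 0 0; 0 0 0 0; 0 0 0 0" --gripper 0 --force 60

```text
time_s: 5.15
tcp_pos: [0.5176, -0.1827, 0.0514]
orientation: [0.411, 0.912, -0.0, 0.0]
ft_force: [1.0, 0.1, -2.8]
grip_width: 0.0504
```

```bash
cat > tilt.py <<'E'
from tray import *
# plate's long edges seen in two views -> tilt: triangulate lower-end corners from contour extremes
def plate(n):
    im,c=grab(n); s=ctrl.get_state()
    m=cv2.inRange(cv2.cvtColor(im,cv2.COLOR_RGB2HSV),(15,110,70),(35,255,255)); return im,c,m
E
python3 - <<'E'
from tilt import *
s=ctrl.get_state();print(s["tcp_pos"],s["time_s"],s["ft_force"],s["ft_torque"],s["grip_width"])
a,c,_=plate("scene");b,e,_=plate("side")
V=[]
for im,k,h in((a,c,45),(b,e,45)):
    u,v=proj(k,s["tcp_pos"]).astype(int); print(u-h,v-h); V.append(cv2.resize(im[max(v-h,0):v+h,u-h:u+h],(400,400),interpolation=cv2.INTER_CUBIC))
cv2.imwrite("pics/tilt2.png",np.hstack(V)[:,:,::-1])
E
```

```text
[ 0.51755806 -0.18265015  0.0513504 ] 5.15 [ 1.01853123  0.13805564 -2.80249208] [ 0.02669471 -0.19127674  0.04107179] 0.05043627784515053
231 179
287 119
```

View pics/tilt2.png

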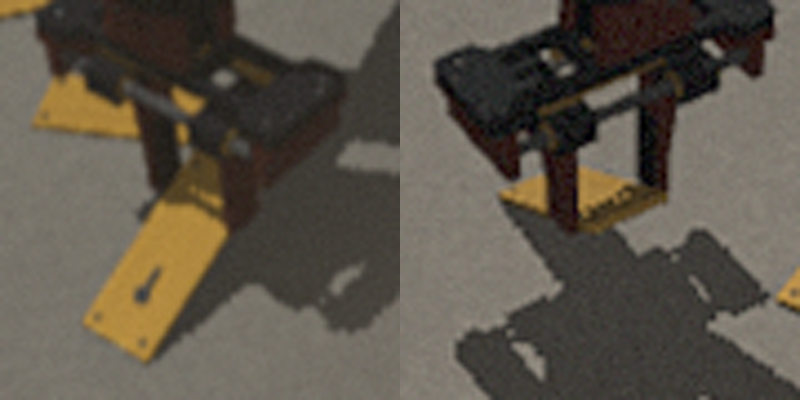

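Both crops show the plate tilted roughly 30° in the grip, lower end near the bench at (115,340). Lifting and carrying it over.

send_rows --moves "0 0 0.01 0; 0 0 0.03 0; 0 0 0.055 0; 0 0 0.085 0; 0 0 0.115 0; 0 0 0.145 0; 0 0 0.165 0; 0 0 0.175 0"

```text
time_s: 5.92
tcp_pos: [0.5183, -0.183, 0.23]
orientation: [0.411, 0.912, 0.0, 0.002]
ft_force: [0.6, -0.4, -2.4]
grip_width: 0.0504
```

send_rows --moves "0.002 0.01 0 -1; 0.006 0.03 0 -4; 0.011 0.056 0 -7; 0.017 0.086 0 -11; 0.023 0.116 0 -15; 0.029 0.146 0 -19; 0.034 0.176 0 -20.4; 0.04 0.206 0 -20.4"

```text
time_s: 6.58
tcp_pos: [0.5565, 0.0248, 0.2257]
orientation: [0.566, 0.824, -0.001, -0.001]
ft_force: [-0.5, 0.1, -1.6]
grip_width: 0.0506
```

send_rows --moves "0.006 0.03 0 0; 0.012 0.06 0 0; 0.017 0.09 0 0; 0.022 0.115 0 0; 0.025 0.128 0 0; 0.026 0.133 0 0; 0.026 0.133 0 0; 0.026 0.133 0 0"

```text
time_s: 7.25
tcp_pos: [0.5829, 0.1554, 0.226]
orientation: [0.566, 0.825, -0.001, -0.0]
ft_force: [-0.0, -0.3, -4.0]
grip_width: 0.0502
```

```bash
python3 - <<'E'
from tilt import *
s=ctrl.get_state();print(s["tcp_pos"],s["time_s"],s["orientation"],s["ft_force"],s["ft_torque"],s["grip_width"])
V=[]
a,c=grab("scene"); b,e=grab("side"); w,k=grab("wrist"); cv2.imwrite("pics/w3.png",w[:,:,::-1])
for im,q,h in((a,c,60),(b,e,60)):
    u,v=proj(q,s["tcp_pos"]).astype(int); v+=15; print(u-h,v-h); V.append(cv2.resize(im[max(v-h,0):v+h,u-h:u+h],(400,400),interpolation=cv2.INTER_CUBIC))
cv2.imwrite("pics/tilt3.png",np.hstack(V)[:,:,::-1])
E
```

```text
[0.58287845 0.15541633 0.22597264] 7.25 [ 5.65699084e-01  8.24611380e-01 -7.11716746e-04 -3.35500646e-04] [-0.02385725 -0.26135789 -3.98198197] [ 0.03974581  0.05580335 -0.00632475] 0.05022725711902531
355 124
206 171
```

View pics/tilt3.png

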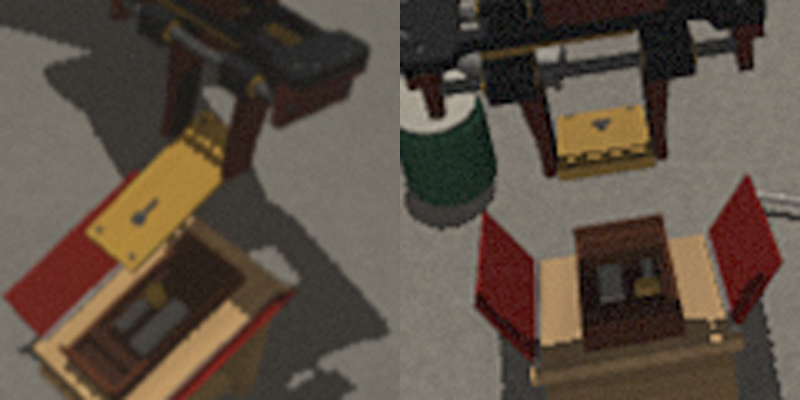

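```bash
python3 - <<'E'
from tilt import *
d,e=cams.calibration("scene"),cams.calibration("side")
A=lambda W:((proj(d,W)-[355,124])/.3).round(); B=lambda W:((proj(e,W)-[206,171])/.3).round()
yaw=1.9389; T=ctrl.get_state()["tcp_pos"]
for th in (28,30,32,34):
    R=frame(yaw,np.radians(th)); o=T+[0,0,.0015]-R@[.0347,0,.0045]
    print(th,*[(n,A(o+R@[x,y,.006]),B(o+R@[x,y,.006])) for n,x,y in(("lowN",-.062,.026),("lowF",-.062,-.026),("upN",.062,.026),("upF",.062,-.026))])
R=frame(yaw); o=np.array([.5898,.1406,.07])
for n,P in dict(bedUN=(85,62,0),bedUF=(85,-62,0),bedLN=(-85,62,0),caseUN=(68,30,16),caseUF=(68,-30,16),caseUNb=(68,30,0),caseUFb=(68,-30,0),lipN=(-68,30,24),lipF=(-68,-30,24)).items(): W=o+R@(np.array(P)/1000);print(n,A(W),B(W))
E
```

```text
28 ('lowN', array([ 79., 220.]), array([235.,  83.])) ('lowF', array([126., 260.]), array([149.,  96.])) ('upN', array([204., 106.]), array([250., 155.])) ('upF', array([255., 141.]), array([152., 171.]))
30 ('lowN', array([ 80., 223.]), array([236.,  88.])) ('lowF', array([128., 263.]), array([150., 101.])) ('upN', array([203., 105.]), array([250., 154.])) ('upF', array([255., 140.]), array([152., 169.]))
32 ('lowN', array([ 81., 225.]), array([236.,  93.])) ('lowF', array([129., 265.]), array([151., 107.])) ('upN', array([203., 104.]), array([250., 152.])) ('upF', array([255., 140.]), array([152., 168.]))
34 ('lowN', array([ 83., 227.]), array([237.,  99.])) ('lowF', array([130., 267.]), array([152., 112.])) ('upN', array([202., 103.]), array([250., 150.])) ('upF', array([254., 139.]), array([152., 166.]))
bedUN [179. 203.] [337. 335.]
bedUF [292. 289.] [123. 373.]
bedLN [ 30. 347.] [307. 229.]
caseUN [187. 229.] [276. 308.]
caseUF [241. 271.] [174. 325.]
caseUNb [192. 239.] [280. 332.]
caseUFb [245. 281.] [178. 350.]
lipN [ 60. 343.] [257. 212.]
lipF [110. 390.] [167. 227.]
```

View pics/w3.png

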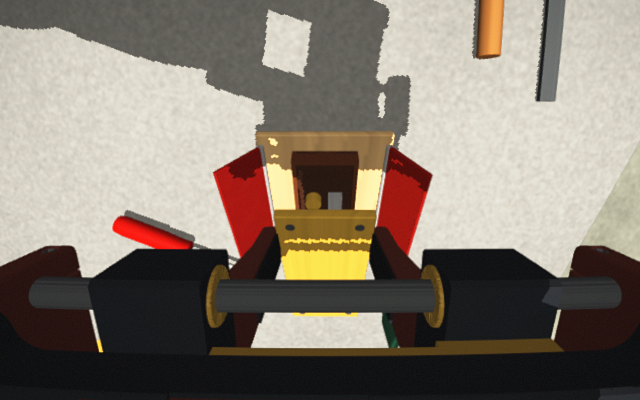

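```bash
python3 - <<'E'
from tilt import *
k=cams.calibration("wrist"); T=ctrl.get_state()["tcp_pos"]; yaw=1.9389
for th in (28,30,32,34,36):
    R=frame(yaw,np.radians(th)); o=T+[0,0,.0015]-R@[.0347,0,.0045]
    print(th,*[(n,proj(k,o+R@[x,y,z]).round(1)) for n,x,y,z in(("lowN",-.062,.026,.006),("lowF",-.062,-.026,.006),("upN",.062,.026,.006),("upF",.062,-.026,.006),("upNb",.062,.026,0))])
im=cv2.imread("pics/w3.png"); m=cv2.inRange(cv2.cvtColor(im,cv2.COLOR_BGR2HSV),(15,110,70),(35,255,255))
for v in list(range(206,226,2))+[245,260,275]+list(range(310,320)):
    x=np.flatnonzero(m[v,270:385])+270; print(v,(x.min(),x.max(),len(x)) if len(x) else 0,im[v,320])
for n in("side","scene"):
    c=cams.calibration(n); g,_=grab(n); mm=cv2.inRange(cv2.cvtColor(g,cv2.COLOR_RGB2HSV),(15,110,60),(35,255,255)); u,v=proj(c,T).astype(int)
    for q in cv2.findContours(mm,cv2.RETR_EXTERNAL,cv2.CHAIN_APPROX_NONE)[0]:
        if cv2.contourArea(q)>150 and abs(q[:,0].mean(0)-[u,v]).max()<40: print(n,cv2.approxPolyDP(q,2.5,True)[:,0].tolist())
    for th in (30,34):
        R=frame(yaw,np.radians(th)); o=T+[0,0,.0015]-R@[.0347,0,.0045]
        print(th,*[(proj(c,o+R@[x,y,z])).round(1) for x,y,z in((-.062,.026,.006),(-.062,-.026,.006),(.062,.026,.006),(.062,-.026,.006),(.062,.026,0),(.062,-.026,0))])
E
```

```text
28 ('lowN', array([290.5, 329.4])) ('lowF', array([358. , 329.4])) ('upN', array([271.1, 213.7])) ('upF', array([375.9, 213.5])) ('upNb', array([272.6, 205.5]))
30 ('lowN', array([290.8, 325.2])) ('lowF', array([357.6, 325.2])) ('upN', array([270.9, 215.1])) ('upF', array([376.1, 215. ])) ('upNb', array([272.4, 206.6]))
32 ('lowN', array([291.2, 321.1])) ('lowF', array([357.3, 321. ])) ('upN', array([270.6, 216.6])) ('upF', array([376.3, 216.5])) ('upNb', array([272.1, 207.7]))
34 ('lowN', array([291.5, 316.9])) ('lowF', array([357. , 316.9])) ('upN', array([270.4, 218.1])) ('upF', array([376.5, 218. ])) ('upNb', array([271.8, 208.9]))
36 ('lowN', array([291.8, 312.8])) ('lowF', array([356.7, 312.7])) ('upN', array([270.2, 219.8])) ('upF', array([376.7, 219.6])) ('upNb', array([271.6, 210.2]))
206 (np.int64(295), np.int64(376), 18) [ 29  79 106]
208 (np.int64(295), np.int64(319), 15) [22 36 53]
210 (np.int64(274), np.int64(375), 102) [ 34 101 133]
212 (np.int64(274), np.int64(375), 102) [ 36 105 139]
214 (np.int64(274), np.int64(375), 102) [ 36 105 140]
216 (np.int64(274), np.int64(3
[... 454 characters left out ...]
p.int64(357), 54) [ 55 104 138]
313 (np.int64(293), np.int64(357), 57) [ 81 237 255]
314 (np.int64(293), np.int64(357), 65) [ 80 233 255]
315 (np.int64(293), np.int64(357), 65) [ 98 230 253]
316 (np.int64(349), np.int64(352), 2) [164 228 244]
317 0 [213 226 229]
318 0 [213 224 228]
319 0 [211 223 228]
side [[279, 204], [253, 206], [253, 223], [281, 220]]
30 [276.7 197.4] [250.9 201.4] [281.  217.1] [251.7 221.8] [281.5 220.3] [252.2 225. ]
34 [277.2 200.6] [251.5 204.6] [280.9 216.1] [251.5 220.8] [281.3 219.3] [252. 224.]
30 [379.  190.8] [393.3 202.8] [416.  155.4] [431.6 166.1] [416.5 156.8] [432.1 167.5]
34 [379.9 192.2] [394.1 204.1] [415.7 155. ] [431.3 165.7] [416.4 156.3] [432. 167.]
```

```bash
python3 - <<'E'
from tilt import *
k=cams.calibration("wrist"); R=frame(1.9389); o=np.array([.5898,.1406,.07])
for n,P in dict(bedUN=(85,62,0),bedUF=(85,-62,0),caseUNb=(68,30,0),caseUFb=(68,-30,0),caseUN=(68,30,16),caseUF=(68,-30,16)).items(): print(n,proj(k,o+R@(np.array(P)/1000)).round(1))
im=cv2.imread("pics/w3.png")
print([(v,im[v,325].tolist()) for v in list(range(126,136))+list(range(146,172,1))])
for v in(140,156,160): print(v,[(u,im[v,u].tolist()) for u in list(range(253,262,2))+list(range(288,298,1))+list(range(353,364,1))+list(range(388,400,2))])
E
```

```text
bedUN [254.5 135.7]
bedUF [395.2 135.5]
caseUNb [292.2 151.6]
caseUFb [357.6 151.5]
caseUN [290.8 162.1]
caseUF [359. 162.]
[(126, [90, 98, 101]), (127, [92, 97, 101]), (128, [93, 100, 103]), (129, [94, 101, 102]), (130, [90, 100, 106]), (131, [78, 105, 124]), (132, [73, 116, 149]), (133, [76, 121, 156]), (134, [82, 129, 165]), (135, [85, 132, 169]), (146, [75, 118, 150]), (147, [75, 119, 151]), (148, [76, 120, 152]), (149, [73, 117, 150]), (150, [64, 104, 135]), (151, [38, 61, 88]), (152, [21, 33, 60]), (153, [17, 29, 61]), (154, [20, 32, 61]), (155, [19, 30, 60]), (156, [21, 31, 61]), (157, [18, 30, 60]), (158, [19, 31, 61]), (159, [17, 28, 58]), (160, [18, 30, 60]), (161, [22, 33, 62]), (162, [20, 32, 62]), (163, [20, 33, 63]), (164, [20, 30, 58]), (165, [21, 30, 50]), (166, [19, 27, 42]), (167, [18, 26, 40]), (168, [18, 24, 40]), (169, [17, 23, 40]), (170, [18, 24, 39]), (171, [17, 23, 38])]
140 [(253, [208, 220, 224]), (255, [174, 191, 199]), (257, [71, 112, 143]), (259, [72, 114, 146]), (261, [75, 119, 152]), (288, [70, 112, 143]), (289, [70, 110, 142]), (290, [69, 109, 141]), 
[... 1239 characters left out ...]
0])]
160 [(253, [14, 15, 84]), (255, [12, 16, 85]), (257, [10, 12, 83]), (259, [11, 14, 83]), (261, [38, 39, 88]), (288, [71, 111, 143]), (289, [68, 110, 141]), (290, [60, 95, 126]), (291, [35, 55, 84]), (292, [19, 31, 61]), (293, [20, 31, 60]), (294, [19, 31, 61]), (295, [19, 32, 61]), (296, [22, 33, 62]), (297, [22, 32, 62]), (353, [19, 30, 60]), (354, [19, 31, 61]), (355, [20, 33, 62]), (356, [18, 29, 59]), (357, [18, 30, 59]), (358, [27, 40, 68]), (359, [64, 102, 134]), (360, [75, 115, 147]), (361, [70, 114, 145]), (362, [72, 113, 143]), (363, [69, 111, 139]), (388, [22, 24, 83]), (390, [12, 13, 85]), (392, [16, 23, 146]), (394, [12, 18, 123]), (396, [15, 24, 161]), (398, [15, 18, 116])]
```

The wrist view shows the plate at 274–375 px centred on the case at 291–358 px, both centred near column 325. The plate's tilt is about 34–35°, so its lower end will land first and swing flat. Lowering.

send_rows --moves "0 0.0015 -0.02 0; 0 0.0015 -0.05 0; 0 0.0015 -0.075 0; 0 0.0015 -0.09 0; 0 0.0015 -0.098 0; 0 0.0015 -0.1 0; 0 0.0015 -0.1 0; 0 0.0015 -0.1 0"

```text
time_s: 8.17
tcp_pos: [0.5844, 0.1578, 0.1276]
orientation: [0.566, 0.825, 0.001, 0.001]
ft_force: [0.8, 0.9, -3.0]
grip_width: 0.0496
```

send_rows --moves "0 0 -0.002 0; 0 0 -0.004 0; 0 0 -0.006 0; 0 0 -0.008 0; 0 0 -0.01 0; 0 0 -0.012 0; 0 0 -0.014 0; 0 0 -0.014 0"

```text
time_s: 8.83
tcp_pos: [0.5832, 0.1578, 0.112]
orientation: [0.566, 0.825, -0.0, -0.0]
ft_force: [-0.2, 0.3, -3.5]
grip_width: 0.0502
```

send_rows --moves "0 0 -0.001 0; 0 0 -0.002 0; 0 0 -0.003 0; 0 0 -0.004 0; 0 0 -0.005 0; 0 0 -0.005 0; 0 0 -0.005 0"

```text
time_s: 9.42
tcp_pos: [0.5835, 0.1578, 0.1075]
orientation: [0.566, 0.825, -0.0, 0.0]
ft_force: [0.1, -0.5, -2.7]
grip_width: 0.0502
```

```bash
python3 - <<'E'
from tilt import *
s=ctrl.get_state();print(s["tcp_pos"],s["time_s"],s["ft_force"],s["ft_torque"],s["grip_width"])
w,k=grab("wrist"); cv2.imwrite("pics/w4.png",w[:,:,::-1])
b,e=grab("side"); a,c=grab("scene")
V=[]
for im,q,h in((a,c,45),(b,e,45)):
    u,v=proj(q,s["tcp_pos"]).astype(int); print(u-h,v-h); V.append(cv2.resize(im[v-h:v+h,u-h:u+h],(400,400),interpolation=cv2.INTER_CUBIC))
cv2.imwrite("pics/t4.png",np.hstack(V)[:,:,::-1])
E
```

```text
[0.58352303 0.1577794  0.10746517] 9.4167 [ 0.12128913 -0.54190701 -2.70678109] [ 0.05678111 -0.0893903   0.05837905] 0.05023701944959311
364 161
226 210
```

View pics/t4.png

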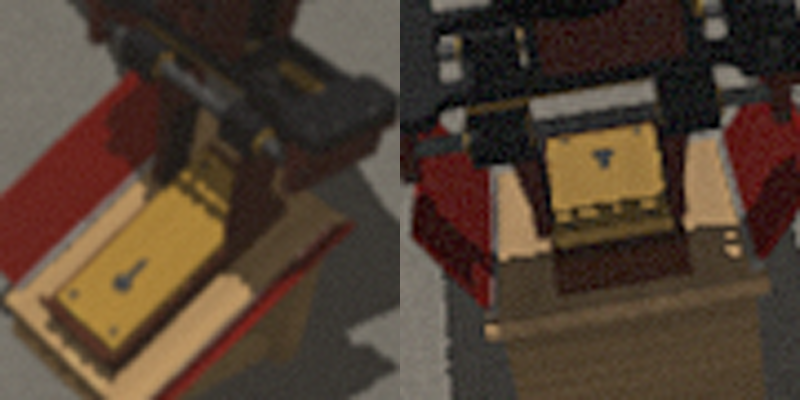

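The plate sits just above the case, lined up between its walls, with its lower end inside the lip at scene crop (85,325). Two or three more millimetres to go.

send_rows --moves "0 0 -0.0007 0; 0 0 -0.0013 0; 0 0 -0.002 0; 0 0 -0.002 0; 0 0 -0.002 0"

```text
time_s: 9.98
tcp_pos: [0.5835, 0.158, 0.1056]
orientation: [0.566, 0.825, 0.0, -0.0]
ft_force: [-1.0, 1.3, -1.5]
grip_width: 0.0503
```

send_rows --moves "0 0 -0.0005 0; 0 0 -0.001 0; 0 0 -0.001 0; 0 0 -0.001 0; 0 0 -0.001 0"

```text
time_s: 10.4
tcp_pos: [0.5837, 0.1578, 0.1048]
orientation: [0.566, 0.825, 0.0, 0.0]
ft_force: [-1.4, 0.7, 3.2]
grip_width: 0.0503
```

send_rows --moves "0 0 -0.0005 0; 0 0 -0.001 0; 0 0 -0.001 0; 0 0 -0.001 0; 0 0 -0.001 0"

```text
time_s: 10.82
tcp_pos: [0.5837, 0.1579, 0.1045]
orientation: [0.566, 0.825, 0.0, 0.0]
ft_force: [-2.7, 0.1, 10.7]
grip_width: 0.0501
```

send_rows --moves "0 0 0.0005 0; 0 0 0.0005 0; 0 0 0.0005 0; 0 0 0.0005 0; 0 0 0.0005 0" --gripper 0 --force 3

```text
time_s: 11.23
tcp_pos: [0.5841, 0.1577, 0.1044]
orientation: [0.566, 0.825, 0.0, 0.001]
ft_force: [1.7, -2.2, 5.2]
grip_width: 0.0515
```

```bash
python3 - <<'E'
from tilt import *
s=ctrl.get_state();print(s["tcp_pos"],s["ft_force"],s["ft_torque"],s["grip_width"])
w,k=grab("wrist"); cv2.imwrite("pics/w5.png",w[:,:,::-1])
for n in("w4","w5"):
    im=cv2.imread(f"pics/{n}.png"); m=cv2.inRange(cv2.cvtColor(im,cv2.COLOR_BGR2HSV),(15,150,70),(35,255,255))
    print(n,[(v,np.flatnonzero(m[v,260:390]).min()+260,np.flatnonzero(m[v,260:390]).max()+260) for v in list(range(200,232,2))+list(range(308,326)) if m[v,260:390].sum()>255*30])
R=frame(1.9389); o=np.array([.5898,.1406,.07])
for xc,g in((-6,0),(-3,0),(0,0)):
    print(xc,[proj(k,o+R@(np.array([xc+x,26,16+z])/1000)).round(1) for x,z in((62,6),(62,0),(-62,6))])
E
```

```text
[0.58413217 0.15766586 0.10435307] [ 1.70806792 -2.20346066  5.18005961] [-0.41719485  0.00851662  0.01090545] 0.051486053324003765
w4 [(208, np.int64(275), np.int64(373)), (210, np.int64(274), np.int64(375)), (212, np.int64(274), np.int64(375)), (214, np.int64(273), np.int64(376)), (216, np.int64(273), np.int64(376)), (218, np.int64(273), np.int64(376)), (220, np.int64(274), np.int64(376)), (222, np.int64(274), np.int64(375)), (224, np.int64(275), np.int64(375)), (226, np.int64(275), np.int64(374)), (228, np.int64(275), np.int64(374)), (230, np.int64(276), np.int64(374)), (312, np.int64(292), np.int64(358)), (313, np.int64(291), np.int64(359)), (314, np.int64(291), np.int64(358)), (315, np.int64(291), np.int64(358)), (316, np.int64(291), np.int64(358)), (317, np.int64(291), np.int64(358)), (318, np.int64(292), np.int64(358)), (319, np.int64(292), np.int64(358)), (320, np.int64(292), np.int64(358))]
w5 [(208, np.int64(275), np.int64(374)), (210, np.int64(274), np.int64(375)), (212, np.int64(274), np.int64(375)), (214, np.int64(274), np.int64(376)), (216, np.int64(273), np.int64(376))
[... 259 characters left out ...]
, (312, np.int64(291), np.int64(359)), (313, np.int64(290), np.int64(359)), (314, np.int64(290), np.int64(359)), (315, np.int64(290), np.int64(359)), (316, np.int64(291), np.int64(359)), (317, np.int64(291), np.int64(358)), (318, np.int64(291), np.int64(358)), (319, np.int64(291), np.int64(358)), (320, np.int64(291), np.int64(358)), (321, np.int64(291), np.int64(358)), (322, np.int64(291), np.int64(358)), (323, np.int64(292), np.int64(358)), (324, np.int64(293), np.int64(357))]
-6 [array([270.8, 219.3]), array([272.3, 210.9]), array([290.1, 325.9])]
-3 [array([270.1, 215.2]), array([271.6, 206.8]), array([289.8, 324.2])]
0 [array([269.4, 211. ]), array([270.9, 202.6]), array([289.5, 322.5])]
```

The plate now reads about 30° with its centre about 3.5 mm below the seat, flush on the rim. Releasing.

send_rows --moves "0 0 0 0; 0 0 0 0; 0 0 0 0; 0 0 0 0; 0 0 0 0; 0 0 0 0" --gripper 0.75

```text
time_s: 11.78
tcp_pos: [0.5829, 0.1578, 0.1035]
orientation: [0.566, 0.825, -0.0, -0.0]
ft_force: [-0.4, 0.2, 0.6]
grip_width: 0.0655
```

send_rows --moves "0 0 0.005 0; 0 0 0.015 0; 0 0 0.03 0; 0 0 0.05 0; 0 0 0.07 0; 0 0 0.09 0; 0 0 0.11 0; 0 0 0.12 0"

```text
time_s: 12.45
tcp_pos: [0.5847, 0.1582, 0.2276]
orientation: [0.566, 0.825, 0.002, 0.001]
ft_force: [1.2, 0.2, 0.3]
grip_width: 0.0659
```

```bash
python3 - <<'E'
from tilt import *
s=ctrl.get_state();print(s["tcp_pos"],s["time_s"],s["ft_force"],s["grip_width"])
V=[]
a,c=grab("scene"); b,e=grab("side")
for im,q,h in((a,c,45),(b,e,45)):
    u,v=proj(q,[.59,.14,.08]).astype(int); V.append(cv2.resize(im[v-h:v+h,u-h:u+h],(400,400),interpolation=cv2.INTER_CUBIC))
cv2.imwrite("pics/t5.png",np.hstack(V)[:,:,::-1])
w,k=grab("wrist"); cv2.imwrite("pics/w6.png",w[:,:,::-1])
E
```

```text
[0.58465368 0.15816241 0.22755188] 12.45 [1.22283809 0.21533046 0.25203379] 0.06593207843304563
```

View pics/t5.png

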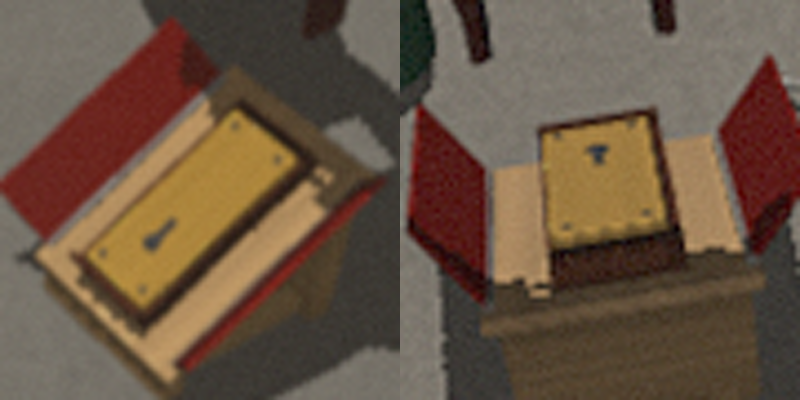

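The plate lies flush on the case: parallel, centred, lower end at the lip (scene crop (115,270), side crop (600,170)). Twelve pictures viewed, so the rest I check by numbers. Next is the near panel, starting from outside with fingers shut.

send_rows --moves "-0.012 -0.009 0 0; -0.036 -0.028 0 0; -0.064 -0.05 0 0; -0.086 -0.067 0 0; -0.096 -0.074 0 0; -0.096 -0.074 -0.02 0; -0.096 -0.074 -0.05 0; -0.096 -0.074 -0.08 0" --gripper 0 --force 10

```text
time_s: 13.27
tcp_pos: [0.4881, 0.0839, 0.1433]
orientation: [0.566, 0.824, 0.001, 0.001]
ft_force: [0.0, 0.0, -1.5]
grip_width: 0.0159
```

send_rows --moves "0 0 -0.02 0; 0 0 -0.04 0; 0 0 -0.049 0; 0 0 -0.049 0; 0 0 -0.049 0; 0 0 -0.049 0"

```text
time_s: 13.77
tcp_pos: [0.4883, 0.084, 0.0957]
orientation: [0.566, 0.825, 0.0, 0.0]
ft_force: [0.6, 0.9, 0.5]
grip_width: 0.0005
```

```bash
cat > loc.py <<'E'
from tilt import *
s=ctrl.get_state(); R=frame(1.9389); o=np.array([.5898,.1410,.07])
print("bed-frame mm",((s["tcp_pos"]-o)@R*1000).round(1),"F bed",(s["ft_force"]@R).round(1),s["time_s"],s["grip_width"].round(4))
E
python3 loc.py
python3 - <<'E'
from tilt import *
im=cv2.imread("pics/w6.png"); m=cv2.inRange(cv2.cvtColor(im,cv2.COLOR_BGR2HSV),(15,170,60),(35,255,255))
print([(v,np.flatnonzero(m[v,255:395]).min()+255,np.flatnonzero(m[v,255:395]).max()+255) for v in range(150,330,8) if m[v,255:395].sum()>255*30])
E
```

```text
[(174, np.int64(295), np.int64(352)), (182, np.int64(294), np.int64(352)), (190, np.int64(295), np.int64(351)), (198, np.int64(296), np.int64(351)), (206, np.int64(296), np.int64(350)), (214, np.int64(297), np.int64(349)), (222, np.int64(298), np.int64(349)), (230, np.int64(298), np.int64(348)), (238, np.int64(299), np.int64(347)), (246, np.int64(300), np.int64(347)), (254, np.int64(301), np.int64(346))]Traceback (most recent call last):
  File "loc.py", line 3, in <module>
    print("bed-frame mm",((s["tcp_pos"]-o)@R*1000).round(1),"F bed",(s["ft_force"]@R).round(1),s["time_s"],s["grip_width"].round(4))
                                                                                                           ^^^^^^^^^^^^^^^^^^^^^
AttributeError: 'float' object has no attribute 'round'
```

send_rows --moves "0.0047 0.0018 0 0; 0.0093 0.0036 0 0; 0.014 0.0054 0 0; 0.0187 0.0072 0 0; 0.0233 0.009 0 0; 0.028 0.0108 0 0; 0.0327 0.0126 0 0; 0.0345 0.0133 0 0"

```text
time_s: 14.43
tcp_pos: [0.5233, 0.0975, 0.0953]
orientation: [0.566, 0.825, 0.001, 0.001]
ft_force: [-2.1, -2.1, 1.5]
grip_width: 0.0004
```

```bash
sed -i 's/,s\["grip_width"\].round(4)//' loc.py; python3 loc.py
```

```text
bed-frame mm [-1.8 77.7 30.3] F bed [-0.3  2.7  1.8] 14.4333
```

send_rows --moves "0.0009 0.0004 0 0; 0.0019 0.0007 0 0; 0.0028 0.0011 0 0; 0.0028 0.0011 0 0; 0.0028 0.0011 0 0"

```text
time_s: 14.85
tcp_pos: [0.5249, 0.0983, 0.095]
orientation: [0.566, 0.825, 0.0, 0.0]
ft_force: [0.7, 0.3, 0.5]
grip_width: 0.0006
```

send_rows --moves "0.0005 0.0002 0 0; 0.0009 0.0004 0 0; 0.0009 0.0004 0 0; 0.0009 0.0004 0 0"

```text
time_s: 15.18
tcp_pos: [0.5257, 0.0986, 0.095]
orientation: [0.566, 0.825, 0.0, 0.0]
ft_force: [-0.9, -1.8, 1.3]
grip_width: 0.0003
```

send_rows --moves "0.0005 0.0002 0 0; 0.0009 0.0004 0 0; 0.0009 0.0004 0 0; 0.0009 0.0004 0 0"

```text
time_s: 15.52
tcp_pos: [0.5267, 0.0991, 0.095]
orientation: [0.566, 0.825, 0.0, 0.0]
ft_force: [-0.9, -0.8, 1.0]
grip_width: 0.0003
```

```bash
python3 loc.py
```

```text
bed-frame mm [-1.7 74.  29.8] F bed [0.1 1.1 1.1] 15.5167
```

send_rows --moves "0.0005 0.0002 0 0; 0.0009 0.0004 0 0; 0.0014 0.0005 0 0; 0.0019 0.0007 0 0; 0.0019 0.0007 0 0; 0.0019 0.0007 0 0"

```text
time_s: 16.02
tcp_pos: [0.5286, 0.0998, 0.095]
orientation: [0.566, 0.825, 0.0, 0.0]
ft_force: [-0.7, -0.3, 1.2]
grip_width: 0.0003
```

send_rows --moves "0.0005 0.0002 0 0; 0.0009 0.0004 0 0; 0.0009 0.0004 0 0; 0.0009 0.0004 0 0"

```text
time_s: 16.35
tcp_pos: [0.5292, 0.1, 0.0949]
orientation: [0.566, 0.825, -0.0, -0.0]
ft_force: [-2.7, -2.4, 1.3]
grip_width: 0.0006
```

```bash
python3 loc.py
```

```text
bed-frame mm [-1.7 71.3 29.8] F bed [-0.4  3.4  1.8] 16.35
```

send_rows --moves "0.0005 0.0002 0 0; 0.0009 0.0004 0 0; 0.0009 0.0004 0 0; 0.0009 0.0004 0 0"

```text
time_s: 16.68
tcp_pos: [0.5293, 0.1001, 0.0949]
orientation: [0.566, 0.825, -0.001, -0.001]
ft_force: [-5.8, -3.4, 4.7]
grip_width: 0.0006
```

send_rows --moves "0.0005 0.0002 0 0; 0.0009 0.0004 0 0; 0.0009 0.0004 0 0; 0.0009 0.0004 0 0"

```text
time_s: 17.02
tcp_pos: [0.5294, 0.1002, 0.0949]
orientation: [0.566, 0.825, -0.002, -0.001]
ft_force: [-7.4, -5.4, 8.0]
grip_width: 0.0002
```

```bash
python3 loc.py; python3 - <<'E'
from tilt import *
# panel angle from wrist/scene/side: red masks' edge angle; print near panel corners in scene
im,c=grab("wrist"); cv2.imwrite("pics/w7.png",im[:,:,::-1])
m=cv2.inRange(cv2.cvtColor(im,cv2.COLOR_RGB2HSV),(0,170,50),(6,255,255))
for q in cv2.findContours(m,cv2.RETR_EXTERNAL,cv2.CHAIN_APPROX_NONE)[0]:
    if cv2.contourArea(q)>300: print(cv2.approxPolyDP(q,4,True)[:,0].tolist())
R=frame(1.9389); o=np.array([.5898,.1410,.07])
for a in(1.3,1.4,1.5,1.571): print(a,[proj(c,o+R@(np.array([x,58+50*np.cos(a),2+50*np.sin(a)])/1000)).round(1).tolist() for x in(75,-75)],[proj(c,o+R@(np.array([x,58,2])/1000)).round(1).tolist() for x in(75,-75)])
E
```

```text
bed-frame mm [-1.7 71.1 29.7] F bed [1.9 8.8 8.2] 17.0167
[[84, 238], [85, 245], [167, 278], [195, 279], [205, 266], [107, 224], [93, 225]]
[[639, 114], [603, 100], [596, 104], [487, 278], [568, 276], [577, 246], [603, 245], [619, 252], [639, 232]]
[[354, 97], [347, 97], [341, 221], [348, 249], [354, 244], [363, 165]]
1.3 [[321.6, 154.0], [323.6, 335.8]] [[352.0, 93.2], [340.8, 275.5]]
1.4 [[335.9, 155.8], [330.7, 337.5]] [[352.0, 93.2], [340.8, 275.5]]
1.5 [[350.6, 156.9], [338.0, 338.3]] [[352.0, 93.2], [340.8, 275.5]]
1.571 [[361.0, 157.1], [343.2, 338.5]] [[352.0, 93.2], [340.8, 275.5]]
```

The near panel is hard against its stop: position stalled at 71 mm while the push rose to 9 N, and the wrist corner (363,165) fits 1.57 rad. Backing off, then over to the far side.

send_rows --moves "-0.009 -0.0036 0 0; -0.019 -0.0072 0 0; -0.028 -0.0108 0 0; -0.028 -0.0108 0.02 0; -0.028 -0.0108 0.05 0; -0.028 -0.0108 0.085 0; -0.028 -0.0108 0.115 0; -0.028 -0.0108 0.13 0"

```text
time_s: 17.73
tcp_pos: [0.5041, 0.0903, 0.2285]
orientation: [0.566, 0.825, 0.002, 0.002]
ft_force: [0.3, -0.5, 0.0]
grip_width: 0.001
```

send_rows --moves "0.014 0.0054 0 0; 0.042 0.0162 0 0; 0.075 0.029 0 0; 0.108 0.0417 0 0; 0.141 0.0544 0 0; 0.17 0.0656 0 0; 0.192 0.0741 0 0; 0.2 0.0772 0 0"

```text
time_s: 18.4
tcp_pos: [0.7052, 0.1683, 0.2243]
orientation: [0.566, 0.825, 0.001, 0.0]
ft_force: [-1.0, 0.8, 1.2]
grip_width: 0.0004
```

send_rows --moves "0 0 0 0; 0 0 0 0; 0 0 0 0"

```text
time_s: 18.65
tcp_pos: [0.7016, 0.1667, 0.2247]
orientation: [0.566, 0.825, -0.001, -0.0]
ft_force: [-0.2, -0.6, -0.3]
grip_width: 0.0004
```

```bash
python3 loc.py
```

```text
bed-frame mm [  63.3 -113.6  142.1] F bed [-0.6  0.4  0. ] 18.65
```

send_rows --moves "0 0 -0.02 0; 0 0 -0.05 0; 0 0 -0.085 0; 0 0 -0.115 0; 0 0 -0.128 0; 0 0 -0.128 0; 0 0 -0.128 0"

```text
time_s: 19.23
tcp_pos: [0.7029, 0.1671, 0.0976]
orientation: [0.566, 0.825, -0.0, -0.0]
ft_force: [0.4, 0.7, 0.4]
grip_width: 0.0003
```

send_rows --moves "-0.0047 -0.0018 0 0; -0.0093 -0.0036 0 0; -0.014 -0.0054 0 0; -0.0187 -0.0072 0 0; -0.0233 -0.009 0 0; -0.028 -0.0108 0 0; -0.0327 -0.0126 0 0; -0.0345 -0.0133 0 0"

```text
time_s: 19.9
tcp_pos: [0.6681, 0.1537, 0.0973]
orientation: [0.566, 0.825, -0.0, -0.0]
ft_force: [1.8, -0.4, 1.3]
grip_width: 0.0004
```

```bash
python3 loc.py
```

```text
bed-frame mm [ -0.5 -77.6  31.8] F bed [-0.3 -1.5  1.6] 19.9
```

send_rows --moves "-0.0009 -0.0004 0 0; -0.0019 -0.0007 0 0; -0.0028 -0.0011 0 0; -0.0037 -0.0014 0 0; -0.0047 -0.0018 0 0; -0.0047 -0.0018 0 0; -0.0047 -0.0018 0 0"

```text
time_s: 20.48
tcp_pos: [0.6637, 0.1522, 0.0967]
orientation: [0.566, 0.825, -0.0, -0.0]
ft_force: [1.0, -1.2, 1.3]
grip_width: 0.0005
```

send_rows --moves "-0.0005 -0.0002 0 0; -0.0009 -0.0004 0 0; -0.0014 -0.0005 0 0; -0.0014 -0.0005 0 0; -0.0014 -0.0005 0 0"

```text
time_s: 20.9
tcp_pos: [0.6625, 0.1517, 0.0969]
orientation: [0.566, 0.825, -0.0, -0.0]
ft_force: [2.1, -1.1, 0.8]
grip_width: 0.0007
```

```bash
python3 loc.py
```

```text
bed-frame mm [ -0.6 -71.6  31.4] F bed [-1.2 -1.5  1.6] 20.9
```

send_rows --moves "-0.0005 -0.0002 0 0; -0.0009 -0.0004 0 0; -0.0009 -0.0004 0 0; -0.0009 -0.0004 0 0"

```text
time_s: 21.23
tcp_pos: [0.6616, 0.1513, 0.0969]
orientation: [0.566, 0.825, -0.0, -0.0]
ft_force: [2.0, -1.1, 0.9]
grip_width: 0.0005
```

send_rows --moves "-0.0005 -0.0002 0 0; -0.0009 -0.0004 0 0; -0.0009 -0.0004 0 0; -0.0009 -0.0004 0 0"

```text
time_s: 21.57
tcp_pos: [0.6607, 0.1509, 0.097]
orientation: [0.566, 0.825, -0.0, -0.0]
ft_force: [1.0, 0.2, 0.1]
grip_width: 0.0004
```

send_rows --moves "-0.0005 -0.0002 0 0; -0.0009 -0.0004 0 0; -0.0009 -0.0004 0 0; -0.0009 -0.0004 0 0"

```text
time_s: 21.9
tcp_pos: [0.6598, 0.1505, 0.097]
orientation: [0.566, 0.825, -0.0, -0.0]
ft_force: [2.0, -0.0, 1.1]
grip_width: 0.0005
```

```bash
python3 loc.py
```

```text
bed-frame mm [ -0.6 -68.8  31.5] F bed [-0.1 -1.8  1.3] 21.9
```

send_rows --moves "-0.0005 -0.0002 0 0; -0.0009 -0.0004 0 0; -0.0009 -0.0004 0 0; -0.0009 -0.0004 0 0"

```text
time_s: 22.23
tcp_pos: [0.6594, 0.1503, 0.0971]
orientation: [0.566, 0.825, 0.0, 0.0]
ft_force: [2.7, 1.2, 0.1]
grip_width: 0.0003
```

send_rows --moves "-0.0005 -0.0002 0 0; -0.0009 -0.0004 0 0; -0.0009 -0.0004 0 0; -0.0009 -0.0004 0 0"

```text
time_s: 22.57
tcp_pos: [0.6592, 0.1502, 0.0972]
orientation: [0.566, 0.825, 0.001, 0.001]
ft_force: [7.2, 2.3, -0.9]
grip_width: 0.0002
```

```bash
python3 loc.py
```

```text
bed-frame mm [ -0.6 -68.1  31.7] F bed [-0.9 -7.5 -0.5] 22.5667
```

One more step for certainty, then back off and up.

send_rows --moves "-0.0005 -0.0002 0 0; -0.0009 -0.0004 0 0; -0.0009 -0.0004 0 0; -0.0009 -0.0004 0 0"

```text
time_s: 22.9
tcp_pos: [0.6592, 0.1502, 0.0973]
orientation: [0.566, 0.825, 0.002, 0.001]
ft_force: [8.9, 3.5, -4.3]
grip_width: 0.0004
```

send_rows --moves "0.01 0.0036 0 0; 0.02 0.0075 0 0; 0.03 0.0115 0 0; 0.03 0.0115 0.02 0; 0.03 0.0115 0.05 0; 0.03 0.0115 0.085 0; 0.03 0.0115 0.12 0; 0.03 0.0115 0.15 0"

```text
time_s: 23.57
tcp_pos: [0.6863, 0.1607, 0.2486]
orientation: [0.566, 0.825, -0.001, -0.001]
ft_force: [0.4, 0.7, 0.6]
grip_width: 0.0005
```

send_rows --moves "0 -0.03 0.03 0; 0 -0.06 0.06 0; -0.02 -0.08 0.09 0; -0.035 -0.085 0.11 0; -0.04 -0.09 0.12 0; -0.04 -0.09 0.12 0; -0.04 -0.09 0.12 0; -0.04 -0.09 0.12 0"

```text
time_s: 24.23
tcp_pos: [0.6468, 0.0714, 0.3648]
orientation: [0.565, 0.825, -0.001, -0.001]
ft_force: [0.1, 0.4, -0.9]
grip_width: 0.0006
```

```bash
python3 - <<'E'
from tilt import *
im,c=grab("wrist"); cv2.imwrite("pics/w8.png",im[:,:,::-1]); print(ctrl.get_state()["tcp_pos"],ctrl.get_state()["time_s"])
R=frame(1.9389); o=np.array([.5898,.1410,.07]); P=lambda *q:proj(c,o+R@(np.array(q)/1000)).round(1).tolist()
hsv=cv2.cvtColor(im,cv2.COLOR_RGB2HSV)
for nm,lo,hi in(("red",(0,150,40),(6,255,255)),("brass",(18,150,60),(32,255,255))):
    m=cv2.inRange(hsv,lo,hi)
    for q in cv2.findContours(m,cv2.RETR_EXTERNAL,cv2.CHAIN_APPROX_NONE)[0]:
        if cv2.contourArea(q)>100: print(nm,cv2.approxPolyDP(q,3,True)[:,0].tolist())
for a in(1.4,1.571): print(a,[P(x,s*(58+50*np.cos(a)+t),2+50*np.sin(a)) for s in(1,-1) for t in(2,) for x in(75,-75)],"hinge",[P(x,s*60,2) for s in(1,-1) for x in(75,-75)])
for xc in(-6,-3,0): print("plate",xc,[P(xc+x,y,22) for x,y in((62,26),(62,-26),(-62,-26),(-62,26))])
E
```

```text
[0.64683352 0.07147194 0.36451043] 24.2833
red [[142, 140], [145, 147], [196, 167], [203, 159], [198, 153], [150, 134]]
red [[256, 61], [249, 79], [267, 174], [270, 151]]
red [[349, 60], [344, 174], [351, 85]]
brass [[448, 353], [443, 342], [324, 342], [323, 348], [103, 345], [96, 350], [294, 355]]
brass [[331, 266], [329, 327]]
brass [[320, 266], [318, 327]]
brass [[38, 231], [39, 248], [64, 244], [64, 236]]
brass [[161, 242], [139, 226], [105, 271], [113, 278], [133, 278]]
brass [[283, 77], [291, 158], [324, 158], [324, 77]]
1.4 [[241.0, 74.1], [259.6, 175.7], [360.1, 73.8], [352.3, 175.7]] hinge [[255.6, 59.2], [269.8, 156.2], [350.2, 58.9], [345.1, 156.2]]
1.571 [[248.2, 74.3], [265.3, 176.0], [352.7, 74.0], [346.6, 176.0]] hinge [[255.6, 59.2], [269.8, 156.2], [350.2, 58.9], [345.1, 156.2]]
plate -6 [[282.0, 80.0], [323.3, 79.9], [323.6, 160.1], [289.6, 160.1]]
plate -3 [[281.8, 77.6], [323.2, 77.5], [323.6, 158.5], [289.5, 158.5]]
plate 0 [[281.5, 75.2], [323.2, 75.1], [323.6, 156.8], [289.3, 156.8]]
```

```bash
python3 - <<'E'
import cv2,numpy as np
from h import *
im,c=grab("wrist"); g=cv2.cvtColor(im,cv2.COLOR_RGB2HSV)
for v in(85,100,115,130,145): print(v,"".join("B" if (18<=h<=32 and s>140 and w>60) else "r" if h<7 and s>170 and w>60 else "k" if w<75 else "." for h,s,w in g[v,245:360].astype(int)))
E
```

```text
85 ......rrkkkkkkkkk..................kkkkBBBBBkkkBBBBBBBBBBBBBBBBBBBBBBBBBkkkBBBB.k...................kkkkrrkkk......
100 ........rrrkkkkkkkk..................kkkBBBBBBBBBBBBBBBBBBBBBBBBBBBBBBBBBBBBBBB.k...................kkkrrkkk.k....k
115 ..........rrrkkkkkkkk.................kkkkBBBBBBBBBBBBBBBBBBBBBBBBBBBBBBBBBBBBBBk..................kkkrr...........
130 .............rrrkkkkkkk....................BBBBBBBBBBBBBBBBB...BBBBBBBBBBBBBBBBB....................krr............
145 ................rrrkkkkkkk..................BBBBBBBBBBBBBBBBBBBBBBBBBBBBBBBBBBBB..................kkrrr............
```

```bash
python3 - <<'E'
from h import *
a=cv2.imread("pics/scene0.png"); b=grab("scene")[0][:,:,::-1]
for n,(x,y,w,h) in dict(hammer=(215,280,125,55),tin=(355,265,35,45),screwdriver=(325,180,25,55)).items():
    p=cv2.phaseCorrelate(*[cv2.cvtColor(np.ascontiguousarray(i[y:y+h,x:x+w]),cv2.COLOR_BGR2GRAY).astype(np.float32) for i in(a,b)]); print(n,np.round(p[0],2))
print(job.finish_job())
E
```

```text
hammer [ 0.48 -0.12]
tin [0.   0.71]
screwdriver [ 0.58 -0.02]
the job is handed in; nothing more can be done
None
```

The cover plate is lying on the lock case and both red side panels are folded up square to the bed. I handed the job in at about 24 s of the 64 s allowed; no verdict came back.

- **Picking up and setting down:** I took the farthest plate by its width near one end. It was tilted by lifting that end with the other still on the bench, then clamped. It reached the tray at about 34–35°, steeper than the slope. The lower end landed first, and the plate swung to about 30° before I released it.
- **Plate position:** the last wrist picture puts its centre about 3 mm below the seat, so it is roughly 3 mm from the lip. It sits about 1 mm off centre, towards the far panel, and I left that uncorrected.
- **Panels:** I pushed each one from outside until the arm stopped moving while the force rose to about 9 N. The last wrist picture fits about 1.57 rad for both. The near panel stopped with the tool at 71 mm from my fitted centre line and the far one at 68 mm. That suggests my tray fit is about 1.5 mm off sideways.
- **Other checks:** the hammer, screwdriver and tin moved less than 1 px in the scene camera, taken as noise. The arm was raised clear of everything at hand-in. I had used all 12 picture views by the time the plate was released, so the panel and bystander checks are from pixel measurements only.

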